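Zero the coil winder's counter and hold its guard open at 50 degrees

TASK

Get the coil winder ready for me to change the coil: with its clear guard still shut, turn the black counter knob on top of the grey counter box anticlockwise, all the way back to its zero stop. Then lift the sprung guard by its red handle to 50 degrees open (the red mark on the white angle disc) and keep holding it there, still; it would spring shut, so do not let it drop back, and finish while holding it. Leave the counter at zero and the other things on the bench where they are.

Things in the scene. Friction and masses are not known exactly. Their poses are not given: they have to be found in the camera images.
- winder: green bench-top coil winder, fixed. Base plate 200 (x) x 350 (y) mm, top 20 mm high. Origin under the plate at its foot (world z 3 mm), 25 mm to +y of the plate's centre; x axis from its front (robot side) to its back, y to its left; yaw within 17 degrees of straight. At the left a motor housing (local y 85 to 145 mm, 96 high), at the right front a grey counter box with the knob, hinge pillars at local x 70, y +-71 mm, 128 high.
- counter_grip (a point): point on the counter knob's upright turning axis (winder-local x -45, y -155 mm), 87 mm above the winder's origin, 7 mm below the knob's top: the height to grip. The knob is a black bar grip 42 long, 14 thick, 32 high on a 44 mm round foot, with a white pointer line; at zero it lies along the winder's x axis and the line points to the front, at the red tick.
- counter (a joint): the counter knob's angle (rad): 0 is the zero stop (hard); it grows as the knob is turned clockwise seen from above, so turn it anticlockwise to reset. It starts 0.6 to 1.2 rad from zero. Friction about 0.03 N m; it stays where it is left.
- guard_hinge (a point): middle of the guard's hinge line, which lies level along the winder's y axis, 120 mm above the winder's origin, at the back of the guard (winder-local x 70, y 0 mm).
- guard_handle (a point): centre of the red handle, a level round bar 12 mm thick, 100 mm long, parallel to the hinge line, on two 8 mm legs at its ends, 50 mm above the guard's top near its front edge: 42 mm free below it, open in front and behind. Guard shut: 118 mm in front of and 50 mm above the hinge line, 170 mm above the winder's origin. It moves on an arc about the hinge line and turns with the guard.
- guard (a joint): opening angle (rad) of the guard, a clear hood 125 x 120 mm with 40 mm skirts: 0 shut (stop), grows as the handle goes up and back, stop at 1.4; 50 degrees = 0.873. 0.15 to 0.31 kg; weight and spring shut it from any angle, 2 to 4 N at the handle hold it. At the hinge's left end a black pointer runs over a white disc of 46 mm radius, tick every 10 degrees, long red tick at 50.
- glue_a: bystander: white squeeze bottle of glue, 47 mm across, 135 mm high; origin at the centre of its underside; leave it alone
- glue_b: bystander: second white squeeze bottle of glue, 45 mm across, 129 mm high; origin at the centre of its underside; leave it alone
- tumbler: bystander: tall brown steel drinking tumbler with black lid, 87 mm across, 260 mm high; origin at the centre of its underside; leave it alone
- blue_tape: bystander: roll of blue tape lying flat, 106 mm across, 24 mm high; origin at the centre of its underside; leave it alone
- wax_tin: bystander: round orange tin lying flat, 66 mm across, 25 mm high; origin at the centre of its underside; leave it alone
- jar: bystander: small brown glass jar with black lid, 44 mm across, 55 mm high; origin at the centre of its underside; leave it alone
- cork_block: bystander: cork sanding block, 56x90x29 mm; origin at the centre of its underside; leave it alone
- driver_red: bystander: red-handled screwdriver lying down, 190 long, 22 mm across; origin at the centre of its underside; leave it alone

How it is judged:
By the outcome, as a careful person would: the job done as asked, in the order asked, and still so for the second after the job is handed in, while the arm keeps its last pose, push and grip.
It also fails if it takes over 43 s, if anything falls off the work surface, if the arm or the gripper's body presses on something with over 40 N, if the wrist force passes 120 N, or if a joint passes its speed limit or range.

ROBOT

A 6-joint arm with a two-finger parallel gripper is mounted at the origin on a cart in front of the work surface, level with it; the furniture and walls round the work are solid. World frame = base frame: x ahead of the robot, y to its left, z up, the work surface at z = 0. Lengths are in mm, angles in rad, forces in N, time in s.
With the tool pointing down it reaches from about 350 to 725 mm from the base axis. Payload 6 kg.
Tool frame: the origin (TCP) lies at the very end of the fingers, on their centre line; the grasp point (between the pads) lies 19 mm behind it; z points along the fingers, y is the line along which they close (so a half turn about z gives the same grasp; the last joint's range is limited). The gripper opens to 85 mm and grips with 20 to 120 N. Pads are 22 mm wide; open, the fingers measure 114 mm over their backs; the gripper's body (76 mm by 85 mm) begins 54 mm behind the grasp point. The pads swing forward as they close: fully open they stand 13 mm farther back than shut.
Start: joints at [1.455, 0.04, 0.085, 0, -1.615, -0.334], TCP at [260.843, 540.31, 231.261] pointing down, gripper open.
Joint ranges: [-2.56, 2.56], [-1.29, 2.01], [-1.08, 1.49], [-3.29, 1.98], [-2.81, -0.18], [-2.99, 2.99]. Speed limits (rad/s): [2.57, 2.57, 3.01, 3.14, 3.14, 3.14].

INTERFACE

Orientations are given as a unit quaternion [w, x, y, z].
In Python, from plant import manip gives the robot as it stands.
- The arm moves only by the tool move_arm, never from a script. Its argument "steps" is one flat list of numbers, 7 for each row, row after row: the opening, from 0 (shut) to 1 (fully open), then the shift along the tool's x, y, z in m, then the turn, a rotation vector about the tool's x, y, z in rad. In form: [gripper, x, y, z, rx, ry, rz, gripper, x, y, z, rx, ry, rz, ...]. A call has 1 to 5 rows; each row is the pose to reach, as a shift and turn from the pose commanded when the call began, along the tool's axes at that moment; what a row does not reach only later rows make up. A row lasts 1/10 s, in which the tool goes at most 50 mm and 8.59 degrees, less where a joint would pass 70% of its speed; a pose out of reach is approached as far as the arm can. A call with a gripper value outside its range is refused whole. The fingers move at their own pace and stop on an object; the grip force is fixed at half the most. Time passes only in rows, so rows that repeat a pose let the fingers close. It gives the time, the measured TCP pose, the force, the opening and the grip force at its end, in the units of the state.
- manip.get_obs(): the state, without advancing time (a new reading comes with each control period).
- manip.camera(name): name is "side" or "top"; returns the picture (480x640x3 uint8, red, green, blue); there is no depth.
- manip.camera_model(name): a dict with "camera_matrix" (3x3 intrinsics, pixels), "R" (3x3) and "t" (3): a world point X has camera coordinates R X + t. Camera axes: x right, y down, z forward; pixel columns grow to the right and rows downward; lengths in mm; the calibration is good to about 2 mm. A picture is of the moment at which its call begins. camera_model takes no time and is no camera call.
- manip.close_job(): hands the job in; it is judged then, once.
The state is a dict: "time": time; "q": joint angles; "qd": joint speeds; "joint_torque": joint torques, N m; "ee_pos": TCP position; "tool_rot": TCP orientation; "ft_force": force on the tool from outside, world axes, zero at the start; "ft_torque": the same for the moment, N m; "opening": finger opening in mm; "gripper_force": force on a finger pad.
Only numpy, scipy, OpenCV 4.12 (cv2) and the standard library are available. Lean on these libraries where they do the work, as an engineer would, in place of code of your own. Each camera call takes 0.05 s, during which the arm holds its last target. There are 200 camera calls.

## Working session

There is one attempt and no reset: what is moved stays moved. The work goes in short steps, Python scripts to look and compute and a tool call to move; the robot and the scene stay as the last step left them, time stands still between calls to the robot, and variables do not carry over. Pictures are saved under pics/ and viewed, at most 10 in all, crops included, and the job is handed in when it is done.

Besides the shell and the picture viewer there is one more tool, called after "Request:" by a JSON object that holds its "op" and its "data". move_arm: Moves the arm, as the interface text tells. Its arguments: {"type":"object","properties":{"steps":{"type":"array"}},"required":["steps"]}

```bash
mkdir -p pics
python3 - <<'E'
from plant import manip
import cv2
for n in("top","side"):
    cv2.imwrite(f"pics/{n}0.png",manip.camera(n)[:,:,::-1]); m=manip.camera_model(n); print(n,m)
o=manip.get_obs();print(o)
E
```

```text
top {'camera_matrix': array([[433.48928359,   0.        , 315.8563004 ],
       [  0.        , 433.48928359, 231.7880883 ],
       [  0.        ,   0.        ,   1.        ]]), 'R': array([[ 0.01297855, -0.99990894,  0.00369641],
       [-0.99450709, -0.01329224, -0.1038218 ],
       [ 0.10386148, -0.00232865, -0.99458905]]), 't': array([  85.24138867,  532.66705282, 1265.17876152])}
side {'camera_matrix': array([[592.02130659,   0.        , 320.12130446],
       [  0.        , 592.02130659, 227.75905966],
       [  0.        ,   0.        ,   1.        ]]), 'R': array([[ 0.87350444, -0.48668813,  0.01116514],
       [-0.29712509, -0.55116518, -0.77970098],
       [ 0.38562505,  0.67775482, -0.62605249]]), 't': array([-417.51871477,  301.73879513, 1342.0239351 ])}
{'time': 0.1, 'q': array([ 1.45468984e+00,  4.07825996e-02,  8.39242828e-02, -4.18443451e-04,
       -1.61550449e+00, -3.33706727e-01]), 'qd': array([-0.00039964, -0.00236229,  0.00099373,  0.00258196,  0.00130158,
        0.00183497]), 'joint_torque': array([-4.63014498e-03, -3.69345331e+01,  3.48286164e+01,  6.95154771e+00,
       -4.56026173e-03,  9.68012358e-06]), 'ee_pos': array([260.67721055, 540.08962619, 230.36673898]), 'tool_rot': array([ 8.01305792e-04,  9.74816668e-01, -2.23006294e-01, -1.22735377e-04]), 'ft_force': array([-0.33362825, -0.79281141, -0.19728416]), 'ft_torque': array([-0.01648265,  0.01300551, -0.02239489]), 'gripper_force': 0.0, 'opening': 85.41258522888053}
```

View pics/top0.png

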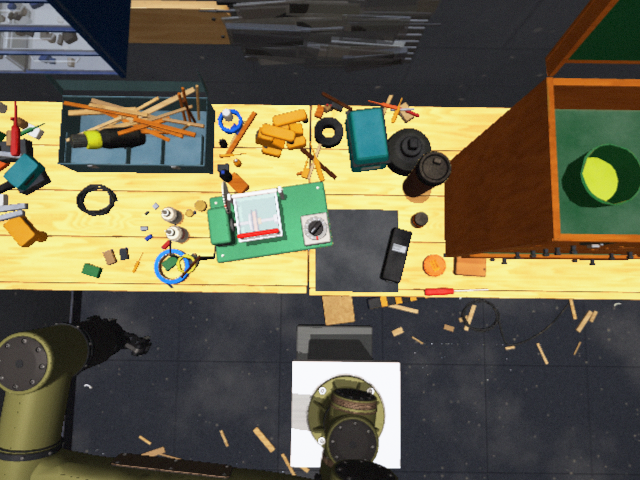

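View pics/side0.png

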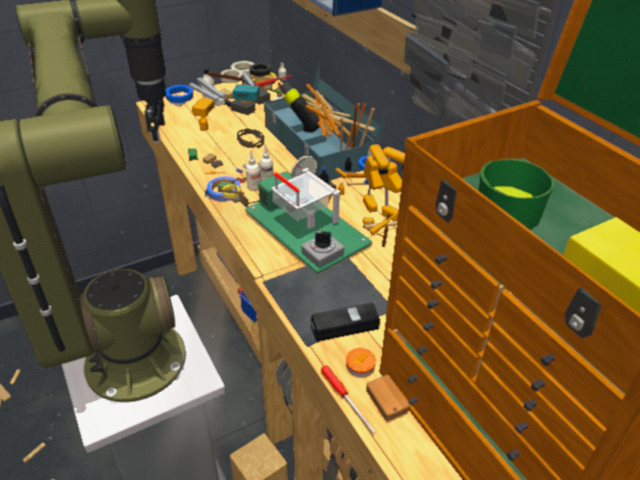

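The top view shows the winder at about (270,222), the knob at (316,229) and the red handle at (258,234). The side view shows the knob at (322,240) and the handle at (288,184). I'll enlarge both.

Run:
```python
import cv2,numpy as np
a=cv2.imread("pics/top0.png")[172:272,200:340]; b=cv2.imread("pics/side0.png")[150:275,235:380]
cv2.imwrite("pics/ta.png",cv2.resize(a,(784,560),interpolation=cv2.INTER_CUBIC))
cv2.imwrite("pics/sa.png",cv2.resize(b,None,fx=4.8,fy=4.8,interpolation=cv2.INTER_CUBIC))
```

```text
(no output)
```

View pics/ta.png

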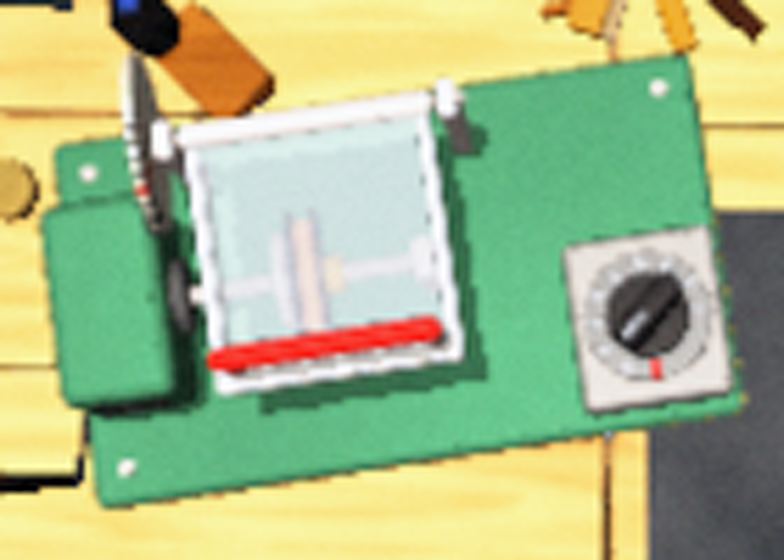

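View pics/sa.png

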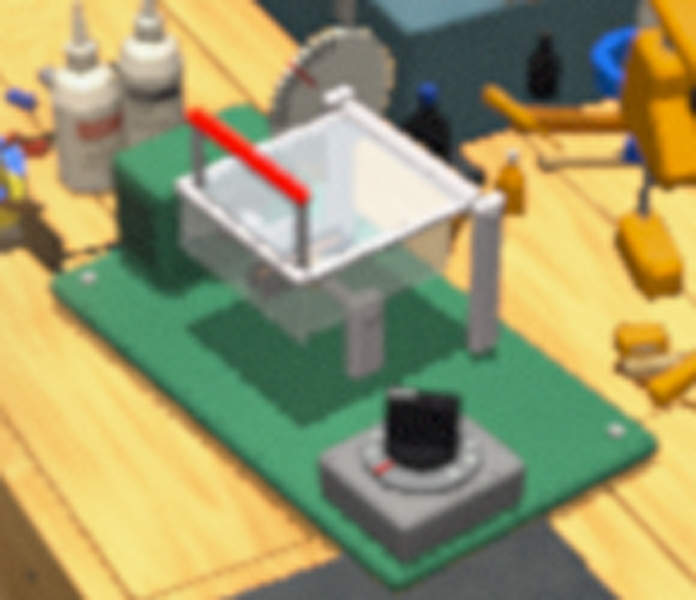

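```bash
cat > h.py <<'E'
import numpy as np
from scipy.optimize import least_squares
from scipy.spatial.transform import Rotation as R
from plant import manip
def proj(n,X):
    m=manip.camera_model(n); c=m["R"]@np.asarray(X,float).T+m["t"][:,None]; p=m["camera_matrix"]@c; return (p[:2]/p[2]).T
def w(p,L):  # winder local -> world
    L=np.atleast_2d(np.asarray(L,float)); c,s=np.cos(p[2]),np.sin(p[2])
    return np.c_[p[0]+c*L[:,0]-s*L[:,1],p[1]+s*L[:,0]+c*L[:,1],L[:,2]+3]
def rel(pos,rot,o=None,commanded=None):  # move in tool axes to reach pos(mm), rot
    o=o or manip.get_obs(); q=o["tool_rot"]; r0=R.from_quat([q[1],q[2],q[3],q[0]])
    return r0.inv().apply((np.array(pos)-o["ee_pos"])/1000), (r0.inv()*rot).as_rotvec()
def down(a): # tool pointing down, closing line (tool y) at world angle a
    y=np.array([np.cos(a),np.sin(a),0]); z=np.array([0,0,-1.]); return R.from_matrix(np.c_[np.cross(y,z),y,z])
E
python3 - <<'E'
from h import *
T=[((648,313),(-45,-155,94)),((213,360),(-48,49,172)),((437,328),(-48,-49,172)),((100,505),(-100,150,20)),((690,57),(100,-200,20)),((742,410),(-100,-200,20)),((58,150),(100,150,20))]
S=[((190,115),(-48,49,172)),((305,198),(-48,-49,172)),((55,288),(-100,150,20)),((400,588),(-100,-200,20)),((655,445),(100,-200,20)),((423,394),(-45,-155,94))]
t=(np.array([a for a,_ in T])+.5)/5.6-.5+[200,172]; s=(np.array([a for a,_ in S])+.5)/4.8-.5+[235,150]
f=lambda p:np.r_[proj("top",w(p,[b for _,b in T]))-t,proj("side",w(p,[b for _,b in S]))-s].ravel()
r=least_squares(f,[550,120,.1],x_scale=[100,100,.1],loss="soft_l1"); p=r.x; print(p,f(p).reshape(-1,2).round(1).tolist()); np.save("p.npy",p)
print("knob",w(p,[-45,-155,87]),"handle",w(p,[-48,0,170]),"h50",w(p,[70-37.5,0,242.5]))
# bar direction: crop ends at knob top height 97
m=manip.camera_model("top");K=np.linalg.inv(m["camera_matrix"])
def back(u,z):
    d=m["R"].T@K@np.r_[u,1]; c=-m["R"].T@m["t"]; return c+d*(z-c[2])/d[2]
for u in((620,340),(680,290),(633,327),(648,313)): print(back((np.array(u)+.5)/5.6-.5+[200,172],97).round(1))
print(R.from_quat(np.roll(manip.get_obs()["tool_rot"],-1)).as_matrix().round(3))
E
```

```text
[5.57570511e+02 2.53894736e+02 1.60637714e-01] [[0.2, -0.5], [1.5, 0.1], [-1.6, 0.4], [-1.0, 1.2], [0.2, -1.2], [0.9, 0.9], [-1.7, -1.1], [2.2, 0.9], [-0.5, -0.0], [-1.8, -1.4], [-1.0, -0.0], [2.7, -0.4], [0.4, 1.7]]
knob [[537.94176486  93.69263791  90.        ]] handle [[510.1884882  246.21724457 173.        ]] h50 [[589.65208959 259.0930379  245.5       ]]
[522.6 108.1  97. ]
[548.4  78.1  97. ]
[529.2 101.6  97. ]
[536.5  94.1  97. ]
[[ 0.901 -0.435 -0.001]
 [-0.435 -0.901 -0.002]
 [ 0.     0.002 -1.   ]]
```

The knob is at about (537,94), pointing roughly 55° clockwise of zero. I'll travel above it at the present height.

Request:
{"op": "move_arm", "data": {"steps": [1,0.2028,0.1286,0,0,0,0,1,0.2028,0.1286,0,0,0,0,1,0.2028,0.1286,0,0,0,0,1,0.2028,0.1286,0,0,0,0,1,0.2028,0.1286,0,0,0,0]}}

```text
time: 0.6
ee_pos: [388.3, 334.1, 231.2]
tool_rot: [0.0, 0.975, -0.223, 0.0]
ft_force: [0.3, 0.7, -0.5]
opening: 85.5
gripper_force: 0.0
```

Request:
{"op": "move_arm", "data": {"steps": [0.6,0.2028,0.1286,0,0,0,0,0.6,0.2028,0.1286,0,0,0,0,0.6,0.2028,0.1286,0,0,0,0,0.6,0.2028,0.1286,0,0,0,0,0.6,0.2028,0.1286,0,0,0,0]}}

```text
time: 1.1
ee_pos: [515.0, 129.9, 231.1]
tool_rot: [0.0, 0.975, -0.223, -0.0]
ft_force: [0.4, 0.4, 0.6]
opening: 51.2
gripper_force: 0.0
```

Request:
{"op": "move_arm", "data": {"steps": [0.6,0.038,0.0242,0.04,0,0,0.384,0.6,0.038,0.0242,0.04,0,0,0.384,0.6,0.038,0.0242,0.04,0,0,0.384,0.6,0.038,0.0242,0.04,0,0,0.384,0.6,0.038,0.0242,0.04,0,0,0.384]}}

```text
time: 1.6
ee_pos: [537.9, 94.1, 191.3]
tool_rot: [0.0, 0.915, -0.404, 0.0]
ft_force: [-0.8, 0.4, 0.8]
opening: 51.3
gripper_force: 0.0
```

Run:
```python
from h import *
import cv2
o=manip.get_obs(); print(o["time"],o["q"].round(3),o["ee_pos"].round(1),o["opening"],R.from_quat(np.roll(o["tool_rot"],-1)).as_matrix().round(3))
print(rel([537.5,94,72],down(np.radians(222)),o))
a=manip.camera("top")[172:272,200:340,::-1]; b=manip.camera("side")[150:275,235:380,::-1]
cv2.imwrite("pics/k1.png",np.hstack([cv2.resize(a,(400,300),interpolation=2),cv2.resize(b,(348,300),interpolation=2)]))
```

```text
1.6 [ 0.541 -0.104 -0.129  0.    -1.546  0.198] [537.9  94.1 191.3] 51.291398380862525 [[ 0.674 -0.739 -0.   ]
 [-0.739 -0.674 -0.   ]
 [ 0.     0.    -1.   ]]
(array([-0.00020927,  0.00039699,  0.11932151]), array([ 7.83225852e-05, -4.18778194e-05,  6.50479964e-03]))
```

View pics/k1.png

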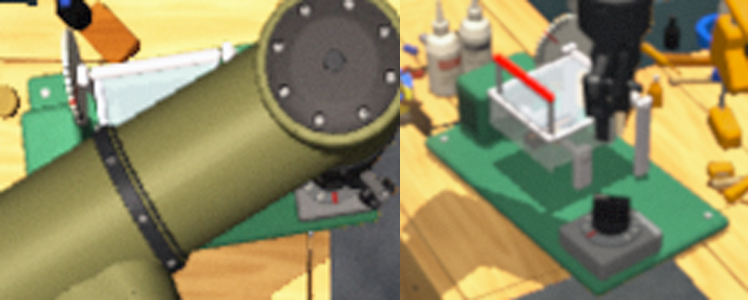

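The arm is straight above the knob, with the fingers across the bar. Going down.

Request:
{"op": "move_arm", "data": {"steps": [0.6,0,0,0.03,0,0,0,0.6,0,0,0.06,0,0,0,0.6,0,0,0.085,0,0,0,0.6,0,0,0.105,0,0,0,0.6,0,0,0.117,0,0,0]}}

```text
time: 2.2
ee_pos: [537.2, 94.2, 72.7]
tool_rot: [0.001, 0.915, -0.404, -0.001]
ft_force: [0.8, -0.4, -0.0]
opening: 51.1
gripper_force: 0.0
```

Run:
```python
from h import *
import cv2
o=manip.get_obs(); print(o["ee_pos"].round(1),o["ft_force"].round(1))
b=manip.camera("side")[170:275,265:380,::-1];a=manip.camera("top")[190:260,280:350,::-1]
cv2.imwrite("pics/k2.png",np.hstack([cv2.resize(b,(460,420),interpolation=2),cv2.resize(a,(340,420),interpolation=2)]))
```

```text
[537.2  94.2  72.7] [ 0.8 -0.4 -0. ]
```

View pics/k2.png

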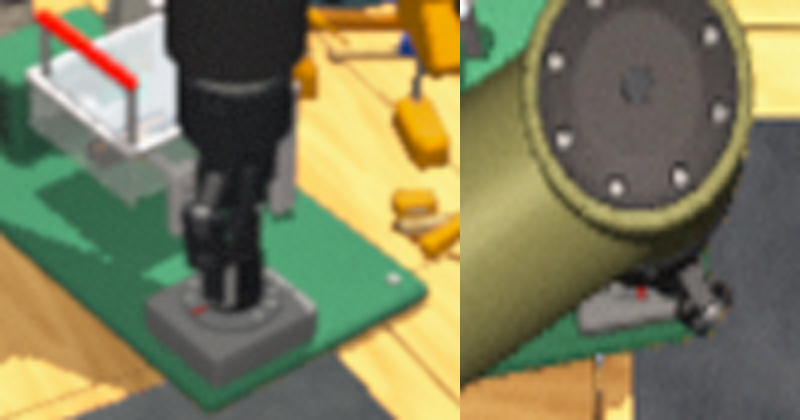

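The fingers straddle the knob and nothing is touching. Closing.

Request:
{"op": "move_arm", "data": {"steps": [0,0,0,0,0,0,0,0,0,0,0,0,0,0,0,0,0,0,0,0,0,0,0,0,0,0,0,0,0,0,0,0,0,0,0]}}

```text
time: 2.8
ee_pos: [539.3, 94.6, 76.2]
tool_rot: [-0.001, 0.914, -0.405, 0.001]
ft_force: [1.2, 1.8, 6.3]
opening: 12.6
gripper_force: 60.7
```

Run:
```python
from h import *
o=manip.get_obs(); print(o["ee_pos"].round(1),o["ft_force"].round(1),o["ft_torque"].round(3),o["opening"],o["gripper_force"],o["tool_rot"],o["q"].round(3))
```

```text
[539.3  94.6  76.2] [1.2 1.8 6.3] [ 0.675 -0.605  0.087] 12.554426370085821 60.71000039577484 [-0.00131901  0.91442608 -0.40474817  0.00145608] [ 5.410e-01 -6.600e-02 -3.040e-01  1.000e-03 -1.329e+00  1.960e-01]
```

Request:
{"op": "move_arm", "data": {"steps": [0,0,0,-0.002,0,0,-0.08,0,0,0,-0.002,0,0,-0.18,0,0,0,-0.002,0,0,-0.3,0,0,0,-0.002,0,0,-0.42,0,0,0,-0.002,0,0,-0.54]}}

```text
time: 3.3
ee_pos: [539.5, 95.1, 76.3]
tool_rot: [-0.001, 0.99, -0.144, 0.002]
ft_force: [9.4, 3.3, -4.1]
opening: 12.4
gripper_force: 59.5
```

Run:
```python
from h import *
o=manip.get_obs(); print(o["ee_pos"].round(1),o["ft_force"].round(1),o["ft_torque"].round(3),o["opening"],o["gripper_force"],o["q"].round(3))
y=R.from_quat(np.roll(o["tool_rot"],-1)).as_matrix()[:,1]; print(np.degrees(np.arctan2(y[1],y[0]))%360)
```

```text
[539.5  95.1  76.3] [ 9.4  3.3 -4.1] [ 1.344 -3.107 -0.058] 12.440604870547592 59.54023361206055 [ 0.541 -0.065 -0.303 -0.    -1.329  0.741]
253.45285331494512
```

Request:
{"op": "move_arm", "data": {"steps": [0,0,0,0,0,0,-0.1,0,0,0,0,0,0,-0.2,0,0,0,0,0,0,-0.29,0,0,0,0,0,0,-0.36,0,0,0,0,0,0,-0.4]}}

```text
time: 3.8
ee_pos: [539.5, 95.6, 76.3]
tool_rot: [-0.002, 0.999, 0.055, 0.002]
ft_force: [9.3, 5.6, -4.4]
opening: 12.6
gripper_force: 59.5
```

```bash
cat >> h.py <<'E'
def st():
    o=manip.get_obs(); y=R.from_quat(np.roll(o["tool_rot"],-1)).as_matrix()[:,1]
    print(o["time"],o["ee_pos"].round(1),o["ft_force"].round(1),o["ft_torque"].round(3),round(o["opening"],1),(np.degrees(np.arctan2(y[1],y[0]))%360).round(2),o["q"].round(3),o["joint_torque"].round(2))
E
python3 -c "from h import *;st()"
```

```text
3.8 [539.5  95.6  76.3] [ 9.3  5.6 -4.4] [ 1.75  -3.012  0.015] 12.6 276.25 [ 5.420e-01 -6.500e-02 -3.030e-01 -1.000e-03 -1.328e+00  1.138e+00] [ -1.93 -31.91  31.24   7.08  -3.49  -0.21]
```

Request:
{"op": "move_arm", "data": {"steps": [0,0,0,0,0,0,-0.03,0,0,0,0,0,0,-0.06,0,0,0,0,0,0,-0.08,0,0,0,0,0,0,-0.08]}}

```text
time: 4.2
ee_pos: [539.5, 95.7, 76.3]
tool_rot: [-0.002, 0.996, 0.092, 0.002]
ft_force: [8.5, 5.6, -3.5]
opening: 12.5
gripper_force: 60.7
```

```bash
python3 -c "from h import *;st()"
```

```text
4.2 [539.5  95.7  76.3] [ 8.5  5.6 -3.5] [ 1.929 -2.91  -1.036] 12.5 280.61 [ 5.420e-01 -6.500e-02 -3.030e-01 -1.000e-03 -1.328e+00  1.215e+00] [ -1.22 -31.74  31.05   7.43  -3.47   1.21]
```

The torque jumped to about 1 N m at 280°, so the knob is at the zero stop. Releasing and lifting.

Request:
{"op": "move_arm", "data": {"steps": [0.6,0,0,0,0,0,0,0.6,0,0,0,0,0,0,0.6,0,0,0,0,0,0,0.6,0,0,0,0,0,0]}}

```text
time: 4.6
ee_pos: [537.7, 93.8, 76.2]
tool_rot: [0.0, 0.996, 0.093, -0.0]
ft_force: [-0.6, -0.5, -0.1]
opening: 50.8
gripper_force: 0.0
```

Request:
{"op": "move_arm", "data": {"steps": [0.6,0,0,-0.02,0,0,0,0.6,0,0,-0.05,0,0,0,0.6,0,0,-0.09,0,0,0,0.6,0,0,-0.13,0,0,0,0.6,0,0,-0.17,0,0,0]}}

```text
time: 5.1
ee_pos: [537.6, 93.7, 248.0]
tool_rot: [0.0, 0.996, 0.093, -0.0]
ft_force: [0.9, 0.8, -0.3]
opening: 51.3
gripper_force: 0.0
```

Run:
```python
from h import *
import cv2
st(); p=np.load("p.npy")
hd=w(p,[-48,0,170])[0]; print(hd, rel([hd[0],hd[1],250],down(p[2]+np.pi)))
b=manip.camera("side")[170:275,265:380,::-1];a=manip.camera("top")[190:260,280:350,::-1]
cv2.imwrite("pics/k3.png",np.hstack([cv2.resize(b,(460,420),interpolation=2),cv2.resize(a,(340,420),interpolation=2)]))
```

```text
5.1 [537.6  93.7 248. ] [ 0.9  0.8 -0.3] [ 0.051 -0.138 -0.01 ] 51.3 280.67 [ 0.541 -0.102 -0.023  0.    -1.649  1.216] [ -0.24 -30.42  31.79   6.88   0.84  -0.  ]
[510.1884882  246.21724457 173.        ] (array([ 0.00126218, -0.15493937, -0.00206896]), array([ 3.61138354e-04, -9.73198734e-05,  1.59633053e+00]))
```

View pics/k3.png

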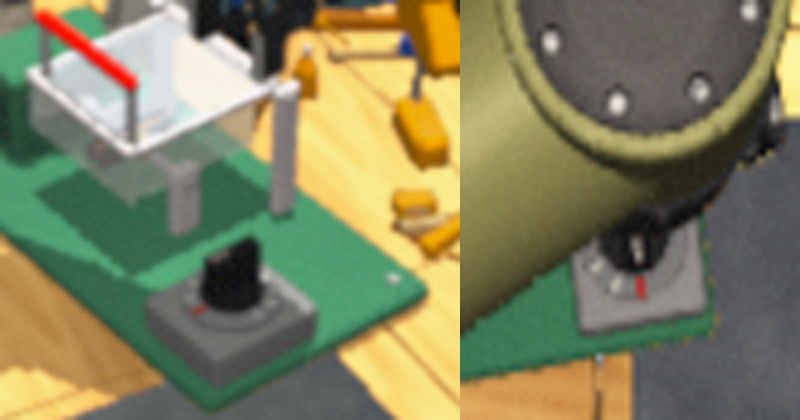

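The knob line now points at the red tick, so the counter is at zero. Next I'll work out the guard grasp, with the tool tilted so it can turn along with the guard.

```bash
cat >> h.py <<'E'
p=np.array([559.,255.5,.164])
def grip(th,lean=-35,back=0.,p=p):  # TCP pose to hold the handle at guard angle th (deg)
    t=np.radians(th); c,s=np.cos(t),np.sin(t)
    hd=w(p,[70-118*c+50*s,0,120+118*s+50*c])[0]
    r=R.from_euler("z",p[2])*R.from_euler("y",th+lean,degrees=True)*down(np.pi)
    return hd+r.apply([0,0,19-back]),r
E
python3 - <<'E'
from h import *
for b in(100,0): print(grip(0,back=b)[0], *rel(*grip(0,back=b)))
E
```

```text
[465.80775798 240.07796003 239.35131559] [-0.04589265 -0.1573401   0.01369647] [0.46594195 0.47756004 1.53985086]
[522.39578332 249.44250336 157.43611116] [ 0.0106069  -0.15603492  0.09619555] [0.46594195 0.47756004 1.53985086]
```

Request:
{"op": "move_arm", "data": {"steps": [0.45,-0.0092,-0.0315,0,0.0391,0.0401,0.1293,0.45,-0.0184,-0.063,0,0.0783,0.0802,0.2587,0.45,-0.0275,-0.0944,0,0.1174,0.1204,0.388,0.45,-0.0367,-0.1259,0,0.1566,0.1605,0.5174,0.45,-0.0459,-0.1573,0,0.1957,0.2006,0.6467]}}

```text
time: 5.7
ee_pos: [464.1, 239.2, 246.6]
tool_rot: [-0.105, 0.964, -0.227, 0.089]
ft_force: [-0.9, -0.0, 0.5]
opening: 38.2
gripper_force: 0.0
```

Request:
{"op": "move_arm", "data": {"steps": [0.45,0,0,0,0.0391,0.0401,0.1293,0.45,0,0,0,0.0783,0.0802,0.2587,0.45,0,0,0,0.1174,0.1204,0.388,0.45,0,0,0,0.1566,0.1605,0.5174,0.45,0,0,0,0.1957,0.2006,0.6467]}}

```text
time: 6.2
ee_pos: [464.5, 238.3, 246.5]
tool_rot: [-0.196, 0.814, -0.52, 0.167]
ft_force: [0.6, -0.3, -0.2]
opening: 38.4
gripper_force: 0.0
```

Request:
{"op": "move_arm", "data": {"steps": [0.45,0,0,0,0.0373,0.0382,0.1232,0.45,0,0,0,0.0746,0.0764,0.2464,0.45,0,0,0,0.0746,0.0764,0.2464]}}

```text
time: 6.5
ee_pos: [464.0, 238.5, 244.9]
tool_rot: [-0.224, 0.732, -0.615, 0.192]
ft_force: [0.7, -0.1, -0.3]
opening: 38.1
gripper_force: 0.0
```

Run:
```python
from h import *
import cv2
st(); print(*rel(*grip(0,back=100)),*rel(*grip(0,back=0)))
b=manip.camera("side")[100:280,220:400,::-1];a=manip.camera("top")[170:280,200:340,::-1]
cv2.imwrite("pics/g1.png",np.hstack([cv2.resize(b,(420,420),interpolation=2),cv2.resize(a,(380,420),interpolation=2)]))
```

```text
6.5 [464.  238.5 244.9] [ 0.7 -0.1 -0.3] [-0.289  1.553  0.034] 38.1 190.02 [ 1.171 -0.707 -0.754  0.531 -1.224 -1.105] [ 0.64 -3.33 35.49  8.3   0.7  -2.13]
[-0.00126268  0.00139118  0.00571357] [0.01246341 0.00020744 0.0090333 ] [-0.00123631  0.00014498  0.1057058 ] [0.01246341 0.00020744 0.0090333 ]
```

View pics/g1.png

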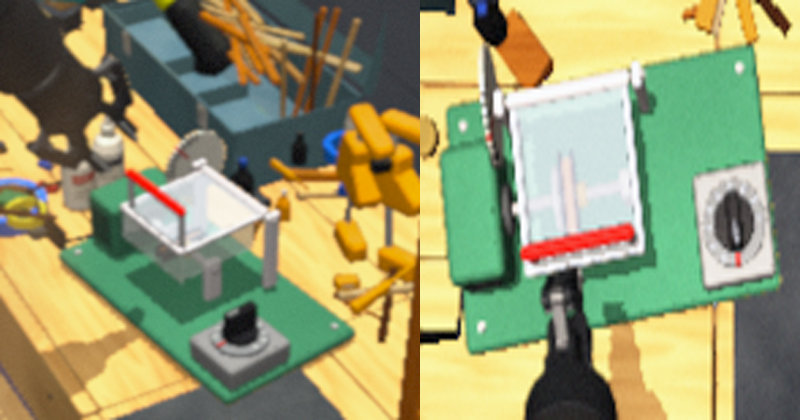

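The gripper stands in front of the handle and is aligned with it; the knob reads zero. I'll refine the handle position from the red blob in both starting pictures.

Run:
```python
from h import *
import cv2
uv={}
for n,(x0,y0,x1,y1) in {"top":(230,222,290,245),"side":(268,165,305,200)}.items():
    a=cv2.imread(f"pics/{n}0.png").astype(int)[y0:y1,x0:x1]; m=np.clip(a[:,:,2]-np.maximum(a[:,:,0],a[:,:,1])-40,0,None)
    v,u=np.mgrid[y0:y1,x0:x1]; c=np.array([(u*m).sum(),(v*m).sum()])/m.sum(); uv[n]=c
    pts=np.argwhere(m>30); print(n,c,len(pts),cv2.fitLine(pts[:,::-1].astype(np.float32),2,0,.01,.01).ravel()[:2])
f=lambda X:np.r_[(proj("top",X[None])-uv["top"])[0],(proj("side",X[None])-uv["side"])[0]]
r=least_squares(f,[512,248,173.]);print(r.x,r.fun)
print(w(p,[-48,0,170]),proj("top",w(p,[[-48,-50,170],[-48,50,170]])))
```

```text
top [257.51328981 233.07309396] 189 [ 0.9888277  -0.14906283]
side [285.94170272 181.48310139] 134 [0.7962943 0.6049095]
[509.15540545 246.45903626 178.62276983] [-0.19696856  0.42162336  0.47541291 -0.03429636]
[[511.64405851 247.66324013 173.        ]] [[275.9004723  229.94224555]
 [238.39580908 235.59124423]]
```

Request:
{"op": "move_arm", "data": {"steps": [0.45,0,0,0.025,0.0125,0,0.009,0.45,-0.001,0,0.05,0.0125,0,0.009,0.45,-0.001,0,0.075,0.0125,0,0.009,0.45,-0.001,0,0.093,0.0125,0,0.009,0.45,-0.001,0,0.103,0.0125,0,0.009]}}

```text
time: 7.1
ee_pos: [522.4, 248.2, 159.8]
tool_rot: [-0.229, 0.728, -0.617, 0.194]
ft_force: [-0.2, 0.2, 0.3]
opening: 38.5
gripper_force: 0.0
```

Request:
{"op": "move_arm", "data": {"steps": [0,0,0,0,0,0,0,0,0,0,0,0,0,0,0,0,0,0,0,0,0,0,0,0,0,0,0,0,0,0,0,0,0,0,0]}}

```text
time: 7.6
ee_pos: [521.5, 248.7, 161.5]
tool_rot: [-0.23, 0.727, -0.617, 0.194]
ft_force: [-3.2, -3.3, -0.1]
opening: 9.9
gripper_force: 59.0
```

Run:
```python
from h import *
st(); print(*rel(*grip(0)))
for t in(10,20,30,40,50):
    print(t,*[v.round(4) for v in rel(*grip(t))])
```

```text
7.6 [521.5 248.7 161.5] [-3.2 -3.3 -0.1] [-1.392  2.554 -0.709] 9.9 189.34 [ 1.025 -0.54  -0.82   0.566 -0.944 -1.119] [ 1.1  -9.18 37.26  7.35  2.21  0.  ]
[-0.00057155  0.00149021  0.00392712] [-8.76882658e-06  8.05451894e-04 -7.47207840e-04]
10 [-0.0006 -0.0151 -0.0065] [-0.1745  0.0009 -0.0007]
20 [-0.0006 -0.0333 -0.0139] [-0.3491  0.0009 -0.0006]
30 [-0.0006 -0.0524 -0.0181] [-5.236e-01  1.000e-03 -5.000e-04]
40 [-0.0006 -0.072  -0.0188] [-6.981e-01  1.000e-03 -4.000e-04]
50 [-0.0007 -0.0915 -0.0161] [-8.727e-01  1.100e-03 -3.000e-04]
```

Run:
```python
from h import *
o=manip.get_obs(); r0=R.from_quat(np.roll(o["tool_rot"],-1))
c=r0.inv().apply(w(p,[70,0,120])[0]-o["ee_pos"])/1000; ax=r0.inv().apply(R.from_euler("z",p[2]).apply([0,1,0])); print(c,ax)
for t in(2,3,4,6,8,9,10,12,14,16,17,18,20):
    v=ax*np.radians(t); print(t,(c-R.from_rotvec(v).apply(c)).round(4),v.round(4))
```

```text
[-0.00055015 -0.06649013  0.09356733] [-9.99999396e-01  7.47211221e-04  8.05448456e-04]
2 [-0.     -0.0033 -0.0023] [-0.0349  0.      0.    ]
3 [-0.     -0.005  -0.0034] [-0.0524  0.      0.    ]
4 [-0.     -0.0067 -0.0044] [-0.0698  0.0001  0.0001]
6 [-0.     -0.0101 -0.0064] [-1.047e-01  1.000e-04  1.000e-04]
8 [-0.     -0.0137 -0.0083] [-1.396e-01  1.000e-04  1.000e-04]
9 [-0.     -0.0155 -0.0092] [-1.571e-01  1.000e-04  1.000e-04]
10 [-0.     -0.0173 -0.0101] [-1.745e-01  1.000e-04  1.000e-04]
12 [-0.     -0.0209 -0.0118] [-2.094e-01  2.000e-04  2.000e-04]
14 [-0.     -0.0246 -0.0133] [-2.443e-01  2.000e-04  2.000e-04]
16 [-0.     -0.0284 -0.0147] [-2.793e-01  2.000e-04  2.000e-04]
17 [-0.     -0.0303 -0.0154] [-2.967e-01  2.000e-04  2.000e-04]
18 [-0.     -0.0322 -0.016 ] [-3.142e-01  2.000e-04  3.000e-04]
20 [-0.     -0.036  -0.0171] [-3.491e-01  3.000e-04  3.000e-04]
```

Request:
{"op": "move_arm", "data": {"steps": [0,0,-0.0033,-0.0023,-0.0349,0,0,0,0,-0.0067,-0.0044,-0.0698,0,0,0,0,-0.0101,-0.0064,-0.1047,0,0,0,0,-0.0155,-0.0092,-0.1571,0,0,0,0,-0.0209,-0.0118,-0.2094,0,0]}}

```text
time: 8.1
ee_pos: [531.5, 250.4, 182.9]
tool_rot: [-0.151, 0.748, -0.634, 0.128]
ft_force: [2.8, -5.8, -4.2]
opening: 10.1
gripper_force: 58.7
```

```bash
python3 -c "
from h import *
st();print([v.round(4) for v in rel(*grip(12))])"
```

```text
8.1 [531.5 250.4 182.9] [ 2.8 -5.8 -4.2] [-2.033  0.637 -0.854] 10.1 189.42 [ 0.94  -0.343 -0.5    0.303 -1.139 -0.865] [  4.63 -22.55  35.57   8.18   2.86  -0.69]
[array([-0.0005,  0.0012,  0.0037]), array([0.0026, 0.001 , 0.0003])]
```

Request:
{"op": "move_arm", "data": {"steps": [0,0,-0.0067,-0.0044,-0.0698,0,0,0,0,-0.0137,-0.0083,-0.1396,0,0,0,0,-0.0209,-0.0118,-0.2094,0,0,0,0,-0.0284,-0.0147,-0.2793,0,0,0,0,-0.0322,-0.016,-0.3142,0,0]}}

```text
time: 8.6
ee_pos: [555.6, 254.3, 210.6]
tool_rot: [-0.032, 0.762, -0.646, 0.027]
ft_force: [-2.7, -3.7, -1.0]
opening: 10.0
gripper_force: 59.7
```

Request:
{"op": "move_arm", "data": {"steps": [0,0,-0.0067,-0.0044,-0.0698,0,0,0,0,-0.0137,-0.0083,-0.1396,0,0,0,0,-0.0209,-0.0118,-0.2094,0,0,0,0,-0.0284,-0.0147,-0.2793,0,0,0,0,-0.0322,-0.016,-0.3142,0,0]}}

```text
time: 9.1
ee_pos: [586.0, 259.3, 228.7]
tool_rot: [0.087, 0.758, -0.642, -0.074]
ft_force: [-2.3, -2.4, -2.2]
opening: 9.9
gripper_force: 60.6
```

Request:
{"op": "move_arm", "data": {"steps": [0,0,-0.0033,-0.0023,-0.0349,0,0,0,0,-0.0033,-0.0023,-0.0349,0,0,0,0,-0.0033,-0.0023,-0.0349,0,0]}}

```text
time: 9.4
ee_pos: [589.2, 259.9, 230.0]
tool_rot: [0.099, 0.756, -0.641, -0.085]
ft_force: [-1.4, -4.4, -4.4]
opening: 10.1
gripper_force: 60.5
```

Run:
```python
from h import *
import cv2
st();print([v.round(4) for v in rel(*grip(50))])
cv2.imwrite("pics/side9.png",manip.camera("side")[:,:,::-1]);cv2.imwrite("pics/top9.png",manip.camera("top")[:,:,::-1])
b=cv2.imread("pics/side9.png")[145:200,270:345];c=cv2.imread("pics/side9.png")[120:280,220:380]
cv2.imwrite("pics/g2.png",np.hstack([cv2.resize(b,(500,400),interpolation=2),cv2.resize(c,(300,400),interpolation=2)]))
```

```text
9.4 [589.2 259.9 230. ] [-1.4 -4.4 -4.4] [-1.127 -0.625  0.286] 10.1 189.4 [ 0.654  0.396  0.519 -0.131 -1.922 -0.521] [ 1.940e+00 -5.484e+01  3.699e+01  6.100e+00  1.100e-01  2.000e-02]
[array([-0.0006,  0.0022,  0.0035]), array([-0.0003,  0.0005,  0.0001])]
```

View pics/g2.png

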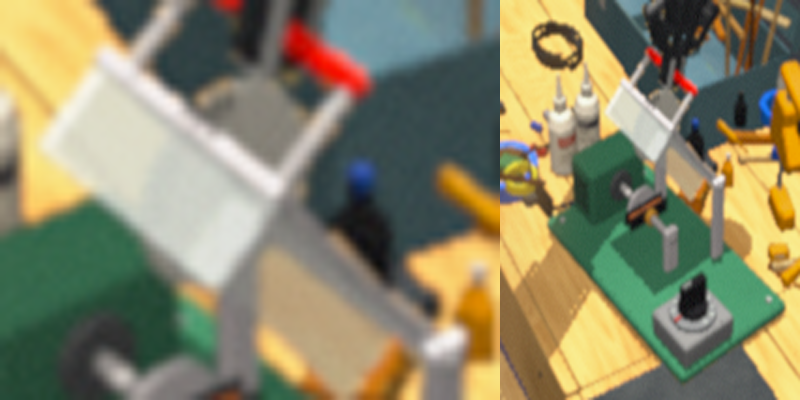

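The guard is up and held; the disc is hidden behind the hood in this view. I'll check the angle from how far the hood corners and handle end have moved between pictures.

Run:
```python
from h import *
import cv2
L=np.array([(-125,60,0),(-125,-60,0),(-118,-50,50.)])
s0=(np.array([(183,185),(300,275),(305,198)])+.5)/4.8-.5+[235,150]
s1=(np.array([(103,55),(275,190),(358,88)])+.5)/[500/75,400/55]-.5+[270,145]
def pr(t):
    c,s=np.cos(t),np.sin(t); return proj("side",w(p,np.c_[70+L[:,0]*c+L[:,2]*s,L[:,1],120-L[:,0]*s+L[:,2]*c]))
for i in range(3):
    r=least_squares(lambda t:((pr(t[0])-pr(0))-(s1-s0))[i],[.8]); print(np.degrees(r.x),r.fun)
a=cv2.imread("pics/top9.png")[165:275,195:345]; cv2.imwrite("pics/g3.png",cv2.resize(a,(780,572),interpolation=2))
```

```text
[51.86570916] [0.62523244 0.49694103]
[51.09001297] [0.0351628  0.02744012]
[51.78748865] [0.08019299 0.11272648]
```

View pics/g3.png

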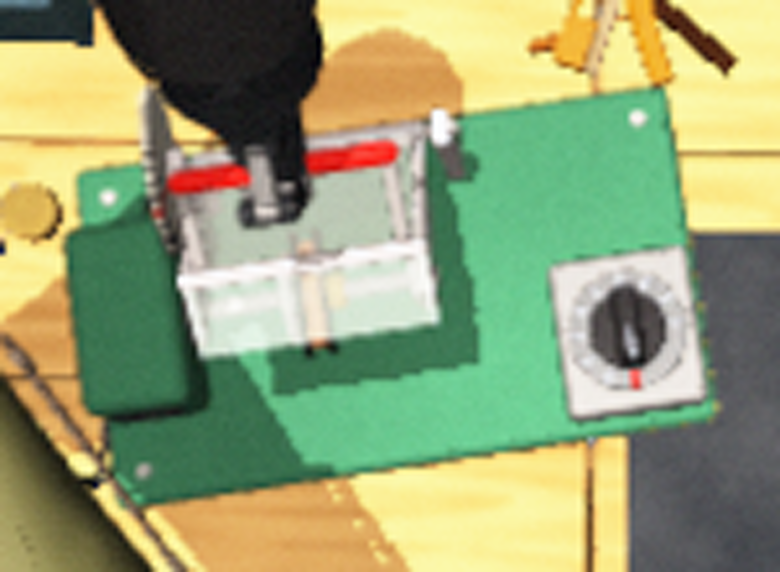

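Run:
```python
from h import *
import cv2
def line(f,x0,y0,x1,y1):
    a=cv2.imread(f).astype(int)[y0:y1,x0:x1]; m=np.clip(a[:,:,2]-np.maximum(a[:,:,0],a[:,:,1])-40,0,None)
    v,u=np.mgrid[y0:y1,x0:x1]; return np.polyfit(u.ravel(),v.ravel(),1,w=np.sqrt(m.ravel()))
l0=line("pics/top0.png",230,222,290,245); l1=line("pics/top9.png",222,190,278,204); print(l0,l1)
def hp(t):
    c,s=np.cos(t),np.sin(t); z=[[70-118*c+50*s,y,120+118*s+50*c] for y in(-45,45)]; return proj("top",w(p,z))
e=lambda l,q:(q[:,1]-np.polyval(l,q[:,0])).mean()
for t in(46,48,50,52,54): print(t, e(l1,hp(np.radians(t)))-e(l0,hp(0)))
print(e(l0,hp(0)))
def side(f,box):
    pass
st()
```

```text
[-1.48700845e-01  2.71365538e+02] [-1.48041670e-01  2.33656647e+02]
46 5.264771701627367
48 3.4689068898196354
50 1.6611148838521927
52 -0.15566494530337138
54 -1.9784616497193497
-0.3606528033118934
9.5 [588.8 259.8 229.9] [-0.8 -5.6 -5. ] [-1.257 -1.013  0.339] 9.8 189.41 [ 0.655  0.395  0.517 -0.131 -1.922 -0.521] [ 2.380e+00 -5.610e+01  3.743e+01  6.160e+00  2.000e-02  1.000e-02]
```

Both views independently give about 51.5°, so I'll lower it by 1.2° and let it settle.

Request:
{"op": "move_arm", "data": {"steps": [0,0,0.001,0.0007,0.0105,0,0,0,0,0.002,0.0014,0.021,0,0,0,0,0.002,0.0014,0.021,0,0,0,0,0.002,0.0014,0.021,0,0,0,0,0.002,0.0014,0.021,0,0]}}

```text
time: 10.0
ee_pos: [586.3, 259.4, 229.0]
tool_rot: [0.091, 0.757, -0.642, -0.078]
ft_force: [-0.8, -5.4, -6.7]
opening: 9.8
gripper_force: 60.2
```

Run:
```python
from h import *
import cv2
cv2.imwrite("pics/top10.png",manip.camera("top")[:,:,::-1])
def line(f,x0,y0,x1,y1):
    a=cv2.imread(f).astype(int)[y0:y1,x0:x1]; m=np.clip(a[:,:,2]-np.maximum(a[:,:,0],a[:,:,1])-40,0,None)
    v,u=np.mgrid[y0:y1,x0:x1]; return np.polyfit(u.ravel(),v.ravel(),1,w=np.sqrt(m.ravel()))
l0=line("pics/top0.png",230,222,290,245); l1=line("pics/top10.png",222,190,278,206)
def hp(t):
    c,s=np.cos(t),np.sin(t); z=[[70-118*c+50*s,y,120+118*s+50*c] for y in(-45,45)]; return proj("top",w(p,z))
e=lambda l,q:(q[:,1]-np.polyval(l,q[:,0])).mean()
for t in(48,50,52): print(t, e(l1,hp(np.radians(t)))-e(l0,hp(0)))
st()
```

```text
48 2.1725087774079412
50 0.36440010428852077
52 -1.4526903108866236
10.05 [586.3 259.4 229. ] [-0.6 -4.2 -6.5] [-1.484 -1.123  0.42 ] 9.9 189.41 [ 0.661  0.368  0.482 -0.121 -1.894 -0.524] [  2.93 -56.3   38.19   6.23   0.07   0.  ]
```

The guard now measures about 50.4° and is held still, and the knob is at zero. Handing in.

```bash
python3 -c "
from plant import manip
print(manip.close_job())"
```

```text
the job is handed in; nothing more can be done
None
```

I turned the counter back to its zero stop with the guard shut, then lifted the guard to about 50° (50.4° by the top camera; the disc pointer itself wasn't readable), and handed the job in at about 10 s with the gripper still holding it.

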